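Fit the bridge of a wagon turntable onto its splined spindle

ROBOT

A 6-joint arm with a two-finger parallel gripper is mounted at the origin on the work surface; the furniture and walls round the work are solid. World frame = base frame: x ahead of the robot, y to its left, z up, the work surface at z = 0. Lengths are in m, angles in degrees, forces in N, time in s.
With the tool pointing down it reaches from about 0.375 to 0.9 m from the base axis. Payload 3.1 kg.
Tool frame: the origin (TCP) lies on the centre line of the jaws, within the pads' length; the fingertips stand 17 mm ahead of it and the grasp point (between the pads) lies 2 mm behind it; z points along the fingers, y is the line along which they close (so a half turn about z gives the same grasp; the last joint's range is limited). The gripper opens to 87 mm and grips with 3 to 60 N. Pads are 19 mm wide; open, the fingers measure 117 mm over their backs; the gripper's body (75 mm by 190 mm) begins 51 mm behind the grasp point.
Start: joints at [-83.222, 30.224, 82.088, -0, 67.689, -10.227], TCP at [0.183, -0.598, 0.24] pointing down, gripper open.
Joint ranges: [-176.69, 176.69], [-43.24, 126.21], [12.49, 139.97], [-82, 262], [0, 151.66], [-163.58, 163.58]. Speed limits (degrees/s): [159.86, 159.86, 180, 180, 180, 180].

INTERFACE

Orientations are given as a 3x3 rotation matrix whose columns are the frame's x, y, z axes.
In Python, from rig import bot, imaging, finder gives the robot as it stands. The module is installed in compiled form; this text tells all that it offers.
- The arm moves only by the tool play_rows, never from a script. Its argument "motion" is a list that holds one entry, the list of rows, each a list of 6 numbers: the shift along the tool's x, y, z in m, then the turn, a rotation vector about the tool's x, y, z in degrees. In form: [[[dx, dy, dz, wx, wy, wz], ...]]. A call has 1 to 8 rows; each row is the pose to reach, as a shift and turn from the pose commanded when the call began, along the tool's axes at that moment; what a row does not reach only later rows make up. A row lasts 1/12 s, in which the tool goes at most 41.7 mm and 7.16 degrees, less where a joint would pass 70% of its speed; a pose out of reach is approached as far as the arm can. A call with a gripper value outside its range is refused whole. "fingers" is the finger opening in m, from 0 to 0.087, set as the call begins (left out, the last holds). The fingers move at their own pace and stop on an object; the grip force is fixed at half the most. Time passes only in rows, so rows that repeat a pose let the fingers close. It gives the time, the measured TCP pose, the force, the opening and the grip force at its end, in the units of the state.
- bot.read_state(): the state, without advancing time (a new reading comes with each control period).
- imaging.capture(name): name is "side" or "top" or "wrist"; returns a dict with "frame" (400x640x3 uint8, red, green, blue), "camera_matrix" (3x3 intrinsics, pixels), "k1" (the pictures are not rectified: a ray, as slopes to the right and down, at radius r is drawn at 1 + k1 r^2 times it, then the intrinsics apply), "R" (3x3) and "t" (3): a world point X has camera coordinates R X + t. Camera axes: x right, y down, z forward; pixel columns grow to the right and rows downward; lengths in m; the calibration is good to about 2 mm. A picture is of the moment at which its call begins. There is no depth.
- bot.hand_in(): hands the job in; it is judged then, once.
Trained networks look in the newest picture that a camera, given by its name, has taken for a name from the list of things; names that differ only in an ending like _2 or _b are one class to them, and where a whole thing is asked for, a point or a joint stands for the part that bears it (a point fixed in the world has none). Each returns a list of dicts, best first, with "confidence" (0 to 1); they miss things now and then, are a little off and sometimes report something else, mostly with a low value. They report only what shows in the picture. A call takes as long as a camera call.
- finder.recognise(camera, name): "at" ([x, y, z] in m, in world coordinates, good to about 4 mm: the middle of the surface that is visible of it).
- finder.outline_of(camera, name): "pixels" (400x640 bool, what is visible of it).
The state is a dict: "time_s": time; "joint_positions": joint angles; "qvel": joint speeds; "tau": joint torques, N m; "position": TCP position; "tcp_rot": TCP orientation; "force": force on the tool from outside, world axes, zero at the start; "moment": the same for the moment, N m; "opening": opening from 0.0 (shut) to 1.0 (fully open); "grasp_force": force on a finger pad.
Only numpy, scipy, OpenCV 4.12 (cv2) and the standard library are available. Lean on these libraries where they do the work, as an engineer would, in place of code of your own. Each camera call takes 0.05 s, during which the arm holds its last target. There are 200 camera calls.

TASK

Fit the loose turntable bridge onto the spindle in the round well: turn it until the splines mesh and it drops over them, then swing it round until its rails line up with the approach track. Press it down to the stop against the sprung brass collector ring and finish still gripping it and pressing, so that I can test the current pick-up; leave the wagon, paint jar, nail tin and film canister where they stand.

Things in the scene. Friction and masses are not known exactly. Their poses are not given: they have to be found in the camera images.
- bridge: loose turntable bridge, 57 mm wide (x), 160 long (y), 34 high, about 0.2 kg: two dark steel plate girders as its long sides, full height, outer faces 57 mm apart and flat within 25 mm of the middle (grasp there); between them a plank deck and two rails along y. Origin: centre of its underside, z up. The same either way round. It starts on a flat panel 7 mm above z = 0
- bridge_hub (a point): mouth of the hub under the bridge's middle, 2 mm above the underside, Hub 40 mm in diameter, 18 mm high, open right through: 18.4 mm bore between six inward lugs 3.7 mm wide; six spline slots, 60 degrees apart, out to 15 mm radius; one slot lies along the x axis. Resting unmeshed on the spline ends, the underside is at z = 33 mm; meshed, it slides 13 mm down, the last 6 on the spring
- turntable: fixed grey round well on a plywood base 216 mm across; pit of 180 mm inner diameter, floor at z = 12 mm, coping at z = 43 mm. Origin: centre of the underside (z = 0), on the spindle's axis, z up. Bridge fully home: its underside 20 mm above this origin. In line: bridge y axis parallel to this y axis, either way round; the meshed spindle turns with the bridge
- approach (a point): middle of the approach track at its far end, on rail top, at z = 46 mm, 232 mm from the spindle's axis along the turntable's -y axis. The roadbed, 74 mm wide, starts at the well's edge; its two rails run along y. Axes as the turntable's
- spindle_top (a point): centre of the upper ends of the steel spindle's six splines (4.2 mm wide, 27 mm across), at z = 35 mm; axes as the turntable's. A plain nose above it, 16 mm diameter, 4 mm high, then a 6 mm cone, enters the hub first. The splines, 60 degrees apart, stand at any angle, which is not reported: look, or feel for it. Drag of 0.15 N m holds the spindle still under light pressing (under 10 N)
- collector (a joint): how far the sprung brass collector ring round the spindle, 45 mm in diameter, is pressed down, m: 0 free (top at z = 28 mm), 0.006 at its stop. 1.5 N per mm, 9 N at the stop. The hub's lower face presses it; the bridge's weight alone presses it 1 to 2 mm
- log_wagon: grey log wagon, 44 x 110 x 40 mm, standing on the approach track; origin at the centre of its underside; leave it alone
- paint_jar: small paint jar with white lid, 35 mm diameter, 45 mm high, standing; origin at the centre of its underside; leave it alone
- nail_tin: brown flat tin, 64 x 98 x 28 mm; origin at the centre of its underside; leave it alone
- film_can: black film canister, 35 mm diameter, 54 mm high, standing; origin at the centre of its underside; leave it alone

How it is judged (in metres and radians):
On the way, in this order (a step that is already met when the one before it is completed fails the run):
1. the bridge has been lifted clear of the table (z of bridge in the frame of turntable above 0.05 m and contact force between the fingers and bridge above 2 N), for 0.1 s.
2. the bridge's hub has meshed with the spindle's splines (z of bridge in the frame of turntable below 0.0285 m and horizontal distance between bridge and spindle_top below 0.003 m and angle between bridge's own z axis and vertical below 0.06 rad), for 0.1 s.
At the end, for the whole second after the job is handed in: Bridge meshed on the spindle (within 3 mm of its axis, upright within 3 degrees), underside at most 21.8 mm above the turntable's, rails in line with the approach track within 3 degrees, still gripped, and pressing the collector ring down more than 4.5 of its 6 mm, at rest (horizontal distance between bridge and spindle_top below 0.003 m and z of bridge in the frame of turntable below 0.0218 m and value of joint collector above 0.0045 m and angle between bridge's own z axis and vertical below 0.05 rad and angle between the y axis of bridge and the y axis of turntable, either way round below 0.05 rad and contact force between the fingers and bridge above 2 N and linear speed of bridge below 0.01 m/s); the arm keeps its last pose, push and grip.
It fails at once if the wagon on the approach track is disturbed (distance of log_wagon from where it was at the start of the episode above 0.015 m).
It fails at once if the paint jar is disturbed (distance of paint_jar from where it was at the start of the episode above 0.02 m or angle between paint_jar's own z axis and vertical above 0.5 rad).
It fails at once if the nail tin is disturbed (distance of nail_tin from where it was at the start of the episode above 0.02 m).
It fails at once if the film canister is disturbed (distance of film_can from where it was at the start of the episode above 0.02 m or angle between film_can's own z axis and vertical above 0.5 rad).
It also fails if it takes over 42 s, if anything falls off the work surface, if the arm or the gripper's body presses on something with over 40 N, if the wrist force passes 120 N, or if a joint passes its speed limit or range.

## Working session

There is one attempt and no reset: what is moved stays moved. The work goes in short steps, Python scripts to look and compute and a tool call to move; the robot and the scene stay as the last step left them, time stands still between calls to the robot, and variables do not carry over. Pictures are saved under pics/ and viewed, at most 10 in all, crops included, and the job is handed in when it is done.

Besides the shell and the picture viewer there is one more tool, called after "Emit:" as a command line: name --argument value ..., lists and objects as JSON in quotes. play_rows: Moves the arm, as the interface text tells. Its arguments: {"type":"object","properties":{"motion":{"type":"array"},"fingers":{"type":"number"}},"required":["motion"]}

```bash
mkdir -p pics; cat > h.py <<'E'
import numpy as np, cv2, json
from rig import bot, imaging, finder
def cap(n,save=None):
    c=imaging.capture(n)
    if save: cv2.imwrite('pics/'+save,c['frame'][:,:,::-1])
    return c
def px2w(c,uv,z):
    K=np.array(c['camera_matrix']);R=np.array(c['R']);t=np.array(c['t'])
    uv=np.atleast_2d(np.array(uv,float))
    p=cv2.undistortPoints(uv[:,None],K,np.array([c['k1'],0,0,0,0.]))[:,0]
    d=np.c_[p,np.ones(len(p))]@R; o=-R.T@t
    return o+d*((z-o[2])/d[:,2])[:,None]
def w2px(c,X):
    X=np.atleast_2d(np.array(X,float))
    return cv2.projectPoints(X,cv2.Rodrigues(np.array(c['R']))[0],np.array(c['t']),np.array(c['camera_matrix']),np.array([c['k1'],0,0,0,0.]))[0][:,0]
E
python3 - <<'E'
from h import *
np.set_printoptions(precision=4,suppress=True)
s=bot.read_state(); print({k:np.round(v,3).tolist() for k,v in s.items()})
for n in ['top','side','wrist']:
    c=cap(n,n+'0.png'); print(n,np.round(-np.array(c['R']).T@c['t'],3),c['camera_matrix'][0][0])
    for o in ['bridge','turntable','spindle_top','approach','log_wagon','paint_jar','nail_tin','film_can']:
        r=finder.recognise(n,o); print(n,o,[(np.round(q['at'],3).tolist(),round(q['confidence'],2)) for q in r[:2]])
E
```

```text
{'time_s': 0.0, 'joint_positions': [-83.222, 30.279, 82.158, -0.001, 67.689, -10.227], 'qvel': [-0.061, -0.027, -0.027, 0.059, 0.019, 0.009], 'tau': [0.0, -44.004, -17.66, 0.063, 0.058, -0.0], 'position': [0.183, -0.597, 0.239], 'tcp_rot': [[0.956, 0.292, -0.0], [0.292, -0.956, 0.002], [0.0, -0.002, -1.0]], 'force': [-0.395, -0.4, -0.541], 'moment': [-0.037, -0.016, 0.039], 'grasp_force': 0.0, 'opening': 0.999}
top [ 0.467 -0.067  1.066] 367.5702055941511
top bridge [([0.411, 0.259, 0.025], 0.96)]
top turntable [([0.48, -0.24, 0.01], 0.91)]
top spindle_top [([0.476, -0.243, 0.01], 0.58)]
top approach [([0.478, -0.242, 0.012], 0.64)]
top log_wagon [([0.511, -0.384, 0.078], 0.83)]
top paint_jar [([0.432, 0.028, 0.053], 0.67)]
top nail_tin [([0.68, 0.128, 0.036], 0.68)]
top film_can [([0.574, 0.13, 0.058], 0.5)]
side [0.163 0.64  0.781] 429.7026090315045
side bridge [([0.407, 0.265, 0.03], 0.85)]
side turntable [([0.475, -0.235, 0.02], 0.62)]
side spindle_top [([0.472, -0.236, 0.022], 0.92)]
side approach [([0.471, -0.232, 0.023], 0.78)]
side log_wagon [([0.503, -0.368, 0.08], 0.85), ([0.571, 0.144, 0.054], 0.66)]
side paint_jar [([0.424, 0.04, 0.045], 0.6)]
side nail_tin [([0.676, 0.135, 0.036], 0.85)]
side film_can [([0.57, 0.142, 0.058], 0.91)]
wrist [ 0.254 -0.576  0.385] 307.4493347564901
wrist bridge []
wrist turntable []
wrist spindle_top []
wrist approach []
wrist log_wagon []
wrist paint_jar []
wrist nail_tin []
wrist film_can []
```

View top.

View pics/top0.png

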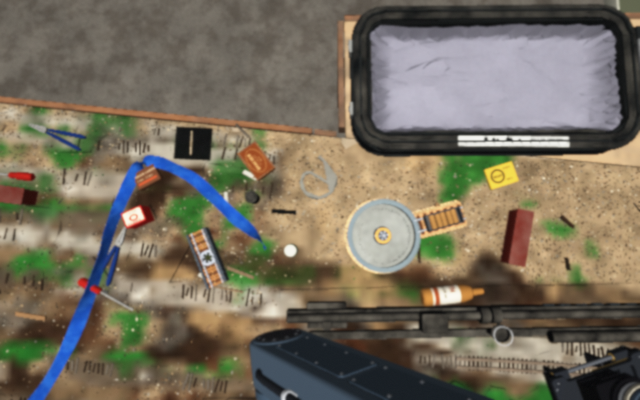

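```bash
python3 - <<'E'
import cv2,numpy as np
a=cv2.imread('pics/top0.png')
from h import *
s=bot.read_state();print(s['time_s'])
c=cap('top');print(w2px(c,[[.478,-.242,.03],[.411,.259,.04]]), c['k1'])
o=finder.outline_of('top','bridge')[0]['pixels'].astype(np.uint8)
print(cv2.minAreaRect(cv2.findNonZero(o)))
np.save('o.npy',o)
p=w2px(c,[[.478,-.242,.03],[.411,.259,.04]]).astype(int)
ims=[cv2.resize(a[q[1]-h:q[1]+h,q[0]-h:q[0]+h],(400,400),interpolation=cv2.INTER_CUBIC) for q,h in zip(p,(50,50))]
cv2.imwrite('pics/crop0.png',np.hstack(ims))
import pickle; pickle.dump({k:c[k] for k in('camera_matrix','k1','R','t')},open('top.pkl','wb'))
E
```

```text
1.35
[[386.45014515 231.66287918]
 [206.17414118 257.35057807]] 0.008033934457088145
((206.91380310058594, 257.03448486328125), (57.19416427612305, 24.326087951660156), 68.19859313964844)
```

View pics/crop0.png

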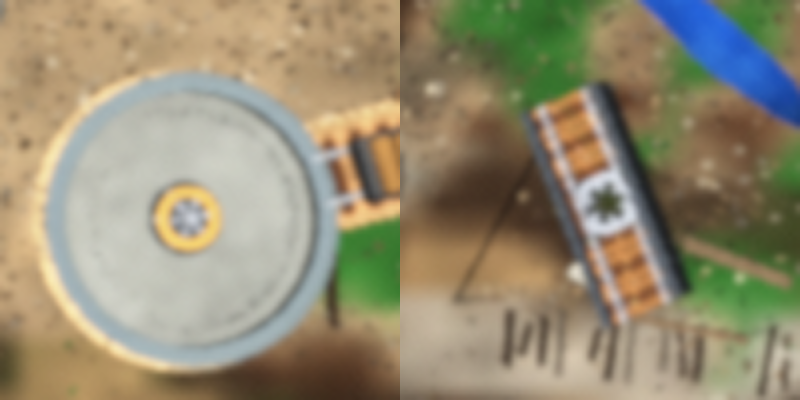

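View pics/side0.png

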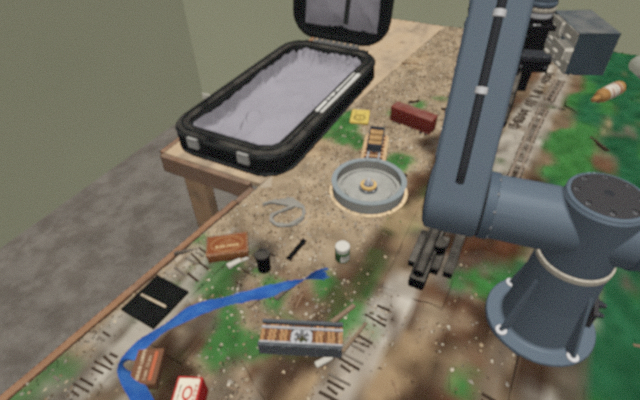

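```bash
python3 - <<'E'
import pickle
from h import *
np.set_printoptions(precision=4,suppress=True)
c=pickle.load(open('top.pkl','rb'))
a=cv2.imread('pics/top0.png').astype(int)
# brass ring
y0,x0=210,362
h=cv2.cvtColor(a.astype(np.uint8),cv2.COLOR_BGR2HSV)
m=((h[...,1]>90)&(h[...,0]<30)&(h[...,2]>120)).astype(np.uint8)
sub=np.zeros_like(m);sub[217:253,365:401]=m[217:253,365:401]
n,l,st,ce=cv2.connectedComponentsWithStats(sub);print(st[1:],ce[1:])
pts=cv2.findNonZero(sub);k=cv2.minEnclosingCircle(cv2.convexHull(pts));print(k,px2w(c,k[0],.028))
e=cv2.fitEllipse(cv2.convexHull(pts));print(e,px2w(c,e[0],.028))
# coping: bluish
m=((a[...,0]-a[...,2])>12).astype(np.uint8);s2=np.zeros_like(m);s2[190:280,335:425]=m[190:280,335:425]
n,l,st,ce=cv2.connectedComponentsWithStats(s2);i=1+st[1:,4].argmax()
hull=cv2.convexHull(cv2.findNonZero((l==i).astype(np.uint8)));e=cv2.fitEllipse(hull);print(st[i],e,px2w(c,e[0],.043))
o=np.load('o.npy')
for z in(.041,.024):
  cn=px2w(c,cv2.boxPoints(cv2.minAreaRect(cv2.findNonZero(o))),z);print(z,cn[:,:2],cn.mean(0))
# wagon and roadbed rails
E
```

```text
[[375 227  16  17 139]] [[382.1942 235.2518]]
((382.4847412109375, 235.12596130371094), 8.266130447387695) [[ 0.4684 -0.231   0.028 ]]
((382.38421630859375, 235.17153930664062), (15.799966812133789, 16.610342025756836), 161.25132751464844) [[ 0.4683 -0.2307  0.028 ]]
[348 200  72  71 674] ((383.819091796875, 235.43145751953125), (70.00151062011719, 71.28169250488281), 129.81443786621094) [[ 0.4675 -0.2323  0.043 ]]
0.041 [[0.4729 0.3186]
 [0.4974 0.2568]
 [0.3516 0.1953]
 [0.3278 0.2565]] [0.4124 0.2568 0.041 ]
0.024 [[0.473  0.325 ]
 [0.4979 0.2622]
 [0.3497 0.1997]
 [0.3255 0.2619]] [0.4115 0.2622 0.024 ]
```

```bash
python3 - <<'E'
from h import *
np.set_printoptions(precision=4,suppress=True)
c=cap('wrist');s=bot.read_state();T=np.array(s['tcp_rot']);C=-np.array(c['R']).T@c['t']
print(T.T@(C-s['position']),'\n',(np.array(c['R'])@T),px2w(c,[[320,200]],.035),c['camera_matrix'],w2px(c,[s['position']]))
E
```

```text
[ 0.0742 -0.     -0.1455] 
 [[ 0.0003  1.     -0.0007]
 [-0.962   0.0002 -0.2729]
 [-0.2729  0.0007  0.962 ]] [[ 0.1582 -0.6085  0.035 ]] [[307.4493   0.     317.5595]
 [  0.     307.4493 198.7163]
 [  0.       0.       1.    ]] [[317.3503 259.3336]]
```

Emit:
play_rows --motion '[[[0.032,-0.022,0.0075,0,0,0],[0.064,-0.0445,0.015,0,0,0],[0.095,-0.067,0.0225,0,0,0],[0.127,-0.089,0.03,0,0,0],[0.159,-0.111,0.0375,0,0,0],[0.191,-0.1335,0.045,0,0,0],[0.223,-0.156,0.0525,0,0,0],[0.254,-0.178,0.06,0,0,0]]]'

```text
time_s: 2.17
position: [0.3747, -0.3517, 0.1795]
tcp_rot: [[0.956, 0.292, 0.001], [0.292, -0.956, -0.0], [0.0, 0.001, -1.0]]
force: [0.1, 0.0, 1.2]
opening: 0.995
grasp_force: 0.0
```

Emit:
play_rows --motion '[[[0.032,-0.022,0.0075,0,0,0],[0.064,-0.0445,0.015,0,0,0],[0.095,-0.067,0.0225,0,0,0],[0.127,-0.089,0.03,0,0,0],[0.127,-0.089,0.03,0,0,0],[0.127,-0.089,0.03,0,0,0]]]'

```text
time_s: 2.67
position: [0.4699, -0.2289, 0.1492]
tcp_rot: [[0.955, 0.297, -0.001], [0.297, -0.955, 0.0], [-0.001, -0.001, -1.0]]
force: [-0.1, 0.0, -0.5]
opening: 0.999
grasp_force: 0.0
```

```bash
python3 - <<'E'
from h import *
import pickle
c=cap('wrist','wr1.png');s=bot.read_state();print(s['time_s'],np.round(s['position'],4),np.round(s['tcp_rot'],3).tolist())
pickle.dump({k:c[k] for k in('camera_matrix','k1','R','t')},open('wr1.pkl','wb'))
print([(np.round(q['at'],4),q['confidence']) for n in('spindle_top','turntable','log_wagon') for q in finder.recognise('wrist',n)])
E
```

```text
2.7167 [ 0.4695 -0.2304  0.1495] [[0.956, 0.295, -0.0], [0.295, -0.956, -0.0], [-0.0, 0.0, -1.0]]
[(array([ 0.4927, -0.2368,  0.0089]), 0.73), (array([ 0.4934, -0.2338,  0.0106]), 0.76), (array([ 0.5119, -0.37  ,  0.0797]), 0.92)]
```

View pics/wr1.png

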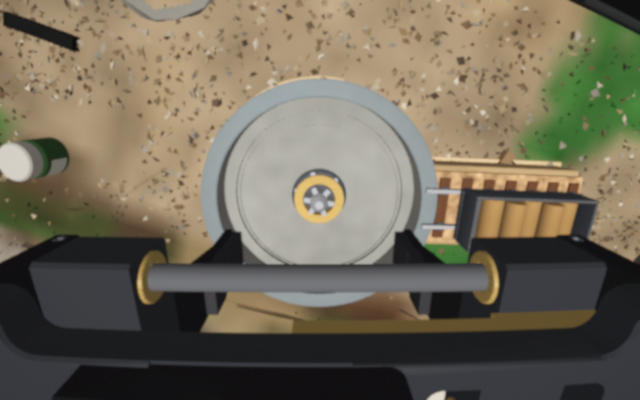

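```bash
cat >> h.py <<'E'
def rect(img,c,ctr,z,half,n):
    g=np.linspace(-half,half,n);X,Y=np.meshgrid(g,-g)
    p=w2px(c,np.c_[X.ravel()+ctr[0],Y.ravel()+ctr[1],np.full(n*n,z)]).astype(np.float32).reshape(n,n,2)
    return cv2.remap(img,p[...,0],p[...,1],cv2.INTER_CUBIC)
E
python3 - <<'E'
from h import *
import pickle
np.set_printoptions(precision=4,suppress=True)
c=pickle.load(open('wr1.pkl','rb'));a=cv2.imread('pics/wr1.png')
h=cv2.cvtColor(a,cv2.COLOR_BGR2HSV)
m=((h[...,1]>90)&(h[...,0]<32)&(h[...,2]>110)).astype(np.uint8);s=np.zeros_like(m);s[165:230,285:355]=m[165:230,285:355]
n,l,st,_=cv2.connectedComponentsWithStats(s);i=1+st[1:,4].argmax()
hull=cv2.convexHull(cv2.findNonZero((l==i).astype(np.uint8)))[:,0];w=px2w(c,hull,.028)[:,:2]
A=np.c_[2*w,np.ones(len(w))];q=np.linalg.lstsq(A,(w**2).sum(1),rcond=None)[0];print('ring',q[:2],np.sqrt(q[2]+q[:2]@q[:2]))
b=a.astype(int);m=(((b[...,0]-b[...,2])>12)).astype(np.uint8);s=np.zeros_like(m);s[70:232,190:445]=m[70:232,190:445]
n,l,st,_=cv2.connectedComponentsWithStats(s);i=1+st[1:,4].argmax();print(st[i])
hull=cv2.convexHull(cv2.findNonZero((l==i).astype(np.uint8)))[:,0];hull=hull[(hull[:,1]<225)&(hull[:,0]<425)]
w=px2w(c,hull,.043)[:,:2];q2=np.linalg.lstsq(np.c_[2*w,np.ones(len(w))],(w**2).sum(1),rcond=None)[0];print('coping',q2[:2],np.sqrt(q2[2]+q2[:2]@q2[:2]))
r1=rect(a,c,q[:2],.035,.025,400)
cen=np.array([.51,-.35]);r2=rect(a,c,cen,.046,.1,400)
cv2.imwrite('pics/c1.png',np.hstack([r1,r2]))
# spline profile
for ctr in (q[:2],q2[:2]):
  th=np.radians(np.arange(0,360,1))
  P=np.zeros(360)
  g=cv2.cvtColor(a,cv2.COLOR_BGR2GRAY)
  for r in np.arange(.0095,.0131,.0006):
    X=np.c_[ctr[0]+r*np.cos(th),ctr[1]+r*np.sin(th),np.full(360,.035)];p=w2px(c,X).astype(np.float32)
    P+=cv2.remap(g,p[:,0],p[:,1],cv2.INTER_CUBIC).ravel() if False else cv2.remap(g,p[None,:,0].copy(),p[None,:,1].copy(),cv2.INTER_CUBIC)[0]
  f=P@np.exp(-6j*th);print('spline phase deg mod60',-np.degrees(np.angle(f))/6,abs(f)/360/7, [int(v) for v in P[::10]/7])
E
```

```text
ring [ 0.4687 -0.2305] 0.022359958171575676
[266  94  29  12  70]
coping [ 0.5404 -0.1767] 0.009516869624470807
spline phase deg mod60 -21.073042117455177 23.020009731077888 [104, 99, 102, 160, 195, 171, 113, 99, 98, 154, 200, 185, 127, 111, 119, 171, 199, 178, 130, 128, 135, 183, 195, 154, 120, 118, 143, 195, 195, 135, 97, 99, 123, 185, 191, 147]
spline phase deg mod60 -19.13895665308804 0.5724374847917195 [165, 166, 169, 167, 164, 169, 165, 163, 164, 164, 164, 165, 165, 161, 149, 169, 169, 170, 171, 172, 172, 171, 172, 171, 172, 171, 171, 171, 170, 165, 158, 165, 166, 166, 166, 166]
```

View pics/c1.png

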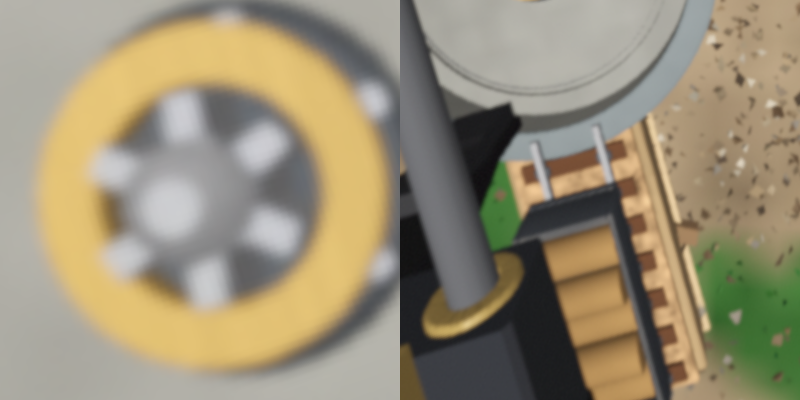

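```bash
python3 - <<'E'
from h import *
import pickle
np.set_printoptions(precision=1,suppress=True)
for f,pk in(('wr1','wr1'),('top0','top')):
  c=pickle.load(open(pk+'.pkl','rb'));a=cv2.imread(f'pics/{f}.png')
  r=rect(cv2.GaussianBlur(a,(3,3),0),c,[.51,-.35],.046,.1,400)
  L=cv2.createLineSegmentDetector().detect(cv2.cvtColor(r,cv2.COLOR_BGR2GRAY))[0][:,0]
  ln=np.hypot(L[:,2]-L[:,0],L[:,3]-L[:,1]);an=-np.degrees(np.arctan2(L[:,3]-L[:,1],L[:,2]-L[:,0]))%180
  k=(ln>35)&(abs(an-104)<12)
  print(f);print(np.c_[L[k],ln[k],an[k]])
c=pickle.load(open('top.pkl','rb'));a=cv2.imread('pics/top0.png')
r=rect(a,c,[.412,.259],.041,.1,400)
L=cv2.createLineSegmentDetector().detect(cv2.cvtColor(r,cv2.COLOR_BGR2GRAY))[0][:,0]
ln=np.hypot(L[:,2]-L[:,0],L[:,3]-L[:,1]);an=-np.degrees(np.arctan2(L[:,3]-L[:,1],L[:,2]-L[:,0]))%180
k=(ln>50)&(abs(an-23)<12);print(np.c_[L[k],ln[k],an[k]])
E
```

```text
wr1
[[244.6 114.6 273.5 220.5 109.7 105.3]
 [280.9 244.  293.7 295.5  53.1 104. ]
 [311.8 329.7 288.2 246.   87.1 105.8]
 [140.7 241.5 186.2 387.2 152.6 107.3]
 [279.6 216.8 268.  175.7  42.8 105.7]
 [ 12.4  -0.   31.2  51.8  55.1 109.9]
 [306.  364.6 238.8 120.1 253.6 105.4]
 [  6.4 172.8  41.2 286.6 119.  107. ]
 [104.4 158.1 119.7 216.1  60.  104.8]
 [260.2 398.6 249.4 356.9  43.1 104.5]
 [273.8 277.  291.7 341.9  67.3 105.4]
 [ 77.1 205.2  65.2 166.6  40.3 107.1]]
top0
[[315.4 373.8 290.4 277.3  99.8 104.5]
 [152.6 277.7 136.1 242.8  38.6 115.3]
 [169.5 348.9 153.6 298.   53.3 107.3]
 [ 96.8 165.  120.  258.   95.8 104. ]]
[]
```

Emit:
play_rows --motion '[[[0.0074,-0.0404,0,0,0,0],[0.0149,-0.0808,0,0,0,0],[0.0223,-0.1211,0,0,0,0],[0.0298,-0.1615,0,0,0,0],[0.0372,-0.2019,0,0,0,0],[0.0446,-0.2422,0,0,0,0],[0.0521,-0.2826,0,0,0,0],[0.0595,-0.323,0,0,0,-6]]]'

```text
time_s: 3.53
position: [0.4317, 0.0956, 0.15]
tcp_rot: [[0.921, 0.389, 0.001], [0.389, -0.921, -0.0], [0.001, 0.001, -1.0]]
force: [0.6, 0.0, 0.3]
opening: 0.998
grasp_force: 0.0
```

```bash
python3 - <<'E'
from h import *
s=bot.read_state();T=np.array(s['tcp_rot']);print(s['time_s'],s['position'],T.T@(np.array([.412,.259,.15])-s['position']),np.degrees(np.arctan2(T[1,1],T[0,1])))
E
```

```text
3.5333 [0.4316661  0.09560835 0.15003751] [ 4.54088537e-02 -1.58182248e-01 -6.14910076e-06] -67.11980404722499
```

Emit:
play_rows --motion '[[[0.011,-0.039,0,0,0,0],[0.022,-0.078,0,0,0,0],[0.033,-0.117,0,0,0,0],[0.045,-0.157,0,0,0,0],[0.045,-0.157,0,0,0,0],[0.045,-0.157,0,0,0,0]]]'

```text
time_s: 4.03
position: [0.4119, 0.2585, 0.1499]
tcp_rot: [[0.919, 0.393, 0.001], [0.393, -0.919, 0.0], [0.001, 0.0, -1.0]]
force: [0.1, -0.3, 0.2]
opening: 1.001
grasp_force: 0.0
```

```bash
python3 - <<'E'
from h import *
import pickle
c=cap('wrist','wr2.png');s=bot.read_state();T=np.array(s['tcp_rot']);print(s['time_s'],np.round(s['position'],4),np.degrees(np.arctan2(T[1,1],T[0,1])))
pickle.dump({k:c[k] for k in('camera_matrix','k1','R','t')},open('wr2.pkl','wb'))
a=cv2.imread('pics/wr2.png');r=rect(a,c,[.412,.259],.041,.1,400)
np.set_printoptions(precision=1,suppress=True)
L=cv2.createLineSegmentDetector().detect(cv2.cvtColor(r,cv2.COLOR_BGR2GRAY))[0][:,0]
ln=np.hypot(L[:,2]-L[:,0],L[:,3]-L[:,1]);an=-np.degrees(np.arctan2(L[:,3]-L[:,1],L[:,2]-L[:,0]))%180
k=(ln>50)&(abs(an-23)<12);print(np.c_[L[k],ln[k],an[k]])
cv2.imwrite('pics/c2.png',r)
E
```

```text
4.0833 [0.4119 0.2571 0.1497] -66.9667929138508
[[142.5 256.  264.  205.2 131.6  22.7]
 [326.  103.9  77.6 208.  269.3  22.7]
 [184.6 230.6 101.7 265.3  89.8  22.7]
 [ 92.2  98.4  35.1 121.2  61.5  21.8]
 [ 79.6 215.  162.7 180.1  90.1  22.8]
 [220.1 156.  328.7 110.4 117.9  22.8]
 [350.7 160.9 242.4 206.4 117.5  22.8]
 [261.1 206.2 353.3 167.3 100.1  22.9]
 [143.9 373.3 200.3 349.1  61.4  23.3]
 [249.  112.1 132.6 160.7 126.1  22.7]]
```

View pics/c2.png

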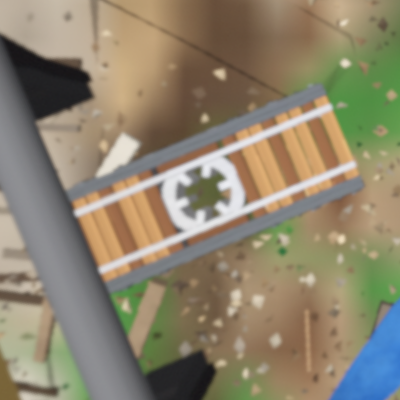

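```bash
python3 - <<'E'
from h import *
import pickle
np.set_printoptions(precision=4,suppress=True)
c=pickle.load(open('wr2.pkl','rb'));a=cv2.imread('pics/wr2.png')
th=np.radians(22.75);u=np.array([np.cos(th),np.sin(th)]);v=np.array([-u[1],u[0]]);o=np.array([.4119,.2571])
r=rect(a,c,[.412,.259],.041,.1,800)
L=cv2.createLineSegmentDetector().detect(cv2.cvtColor(r,cv2.COLOR_BGR2GRAY))[0][:,0]
ln=np.hypot(L[:,2]-L[:,0],L[:,3]-L[:,1]);an=-np.degrees(np.arctan2(L[:,3]-L[:,1],L[:,2]-L[:,0]))%180
k=(ln>20)&(abs(an-112.75)<8)
for l,n_ in zip(L[k],ln[k]):
  m=np.array([(l[0]+l[2])/2,(l[1]+l[3])/2]);w=np.array([.412,.259])+(m-399.5)*[.00025,-.00025]-o
  if abs(w@u)>.06: print('end',w@u,w@v,n_*.25)
# hub ring
b=a.astype(int);mx=b.max(2);mn=b.min(2);m=((mn>150)&(mx-mn<40)).astype(np.uint8)
g=px2w(c,np.argwhere(m)[:,::-1],.027)[:,:2]-o
k=(abs(g@u-.003)<.022)&(abs(g@v-.004)<.016)
# grid search ring centre: dilate; maximise pixels in annulus 15..20 minus outside
g=g[k];best=[]
for du in np.arange(-.006,.010,.0005):
  for dv in np.arange(-.002,.010,.0005):
    d=np.hypot(g@u-du,g@v-dv);best.append((((d<.020)&(d>.0155)).sum()-((d>.0205)).sum(),du,dv))
print(sorted(best)[-5:],len(g))
rr=rect(a,c,o+.004*v,.027,.03,400);cv2.imwrite('pics/c3.png',rr)
E
```

```text
end -0.1204864746719299 -0.04172441953552179 7.998796
end 0.07953725940570265 0.0036667250906767153 24.745308
end 0.07273941932454075 0.0042719879203748975 24.494766
end 0.0648417820282525 0.004017785706239595 25.194006
end -0.08900871660580258 0.017749382681238848 6.9399123
end -0.08900466639849598 0.026308100814681375 9.807069
end -0.08905456693395157 0.040014881094846064 5.869711
[(np.int64(302), np.float64(0.001000000000000006), np.float64(0.0045000000000000005)), (np.int64(303), np.float64(0.0005000000000000056), np.float64(0.0045000000000000005)), (np.int64(306), np.float64(0.0005000000000000056), np.float64(0.003)), (np.int64(309), np.float64(0.0005000000000000056), np.float64(0.004)), (np.int64(311), np.float64(0.0005000000000000056), np.float64(0.005))] 956
```

View pics/c3.png

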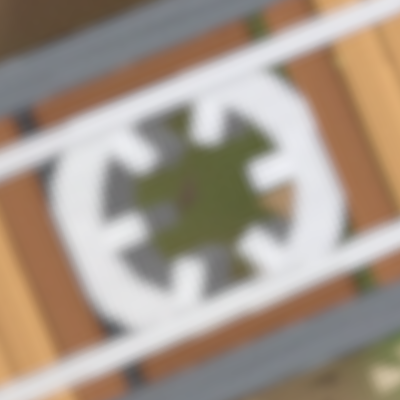

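Emit:
play_rows --motion '[[[0,-0.0042,0.03,0,0,0.3],[0,-0.0042,0.06,0,0,0.3],[0,-0.0042,0.09,0,0,0.3],[0,-0.0042,0.11,0,0,0.3],[0,-0.0042,0.1205,0,0,0.3],[0,-0.0042,0.1205,0,0,0.3],[0,-0.0042,0.1205,0,0,0.3]]]'

```text
time_s: 4.67
position: [0.4106, 0.26, 0.0291]
tcp_rot: [[0.924, 0.383, -0.001], [0.383, -0.924, -0.0], [-0.001, 0.0, -1.0]]
force: [0.3, 0.6, 0.1]
opening: 0.999
grasp_force: 0.0
```

Emit:
play_rows --fingers 0.0 --motion '[[[0,0,0,0,0,0],[0,0,0,0,0,0],[0,0,0,0,0,0],[0,0,0,0,0,0],[0,0,0,0,0,0],[0,0,0,0,0,0]]]'

```text
time_s: 5.17
position: [0.4101, 0.2615, 0.0295]
tcp_rot: [[0.922, 0.387, 0.001], [0.387, -0.922, 0.0], [0.001, 0.0, -1.0]]
force: [-0.1, -1.1, 4.6]
opening: 0.655
grasp_force: 30.0
```

Emit:
play_rows --motion '[[[0,0,-0.015,0,0,0],[0,0,-0.045,0,0,0],[0,0,-0.075,0,0,0],[0,0,-0.105,0,0,0],[0,0,-0.12,0,0,0],[0,0,-0.12,0,0,0],[0,0,-0.12,0,0,0]]]'

```text
time_s: 5.75
position: [0.4099, 0.2615, 0.1494]
tcp_rot: [[0.922, 0.386, 0.001], [0.386, -0.922, 0.0], [0.001, 0.0, -1.0]]
force: [-0.3, 0.0, -1.9]
opening: 0.653
grasp_force: 30.0
```

```bash
cat > held.py <<'E'
from h import *
np.set_printoptions(precision=4,suppress=True)
c=cap('wrist','held.png');s=bot.read_state();T=np.array(s['tcp_rot']);o=np.array(s['position']);print(s['time_s'],o,s['force'],s['opening'])
a=cv2.imread('pics/held.png')
u=T[:2,0];v=T[:2,1]
def rc(z,half,n):
    g=np.linspace(-half,half,n);X,Y=np.meshgrid(g,g)   # col: tool y, row: -tool x
    W=o[:2]+X.ravel()[:,None]*v-Y.ravel()[:,None]*u
    p=w2px(c,np.c_[W,np.full(n*n,z)]).astype(np.float32).reshape(n,n,2);return cv2.remap(a,p[...,0],p[...,1],cv2.INTER_CUBIC)
zu=o[2]-.022
r=rc(zu+.034,.1,800)
L=cv2.createLineSegmentDetector().detect(cv2.cvtColor(r,cv2.COLOR_BGR2GRAY))[0][:,0]
ln=np.hypot(L[:,2]-L[:,0],L[:,3]-L[:,1])
for l,n in zip((L-399.5)*.00025,ln*.25):
    dx,dy=l[2]-l[0],l[3]-l[1]; ym,xm=(l[0]+l[2])/2,-(l[1]+l[3])/2
    if abs(xm)>.1: continue
    if n>10 and abs(dy)<.15*abs(dx) and xm>.05: print('end x',round(xm,4),'y',round(ym,4),'ang',round(np.degrees(np.arctan(dy/dx)),2),'len',round(n))
    if n>30 and abs(dx)<.15*abs(dy): print('long y',round(ym,4),'x',round(xm,4),'ang',round(-np.degrees(np.arctan(dx/dy)),2),'len',round(n))
cv2.imwrite('pics/held_r.png',np.hstack([r[::2,::2],rc(zu+.020,.03,400)]))
E
python3 held.py
```

```text
5.8 [0.4091 0.2612 0.1484] [ 0.4031  0.2587 -1.4912] 0.6561008419214582
long y 0.0168 x 0.0421 ang -0.08 len 75
end x 0.083 y 0.0909 ang -2.49 len 18
long y -0.0167 x 0.0419 ang 0.04 len 74
long y -0.0137 x 0.0421 ang -0.11 len 75
long y 0.0137 x 0.0422 ang 0.04 len 74
end x 0.0528 y -0.0 ang 0.09 len 26
end x 0.0798 y -0.0 ang 0.1 len 26
end x 0.0658 y -0.0 ang 0.0 len 26
end x 0.0736 y -0.0 ang 0.17 len 23
end x 0.0588 y -0.0 ang -0.03 len 26
end x 0.06 y -0.0016 ang -0.07 len 22
long y -0.0648 x -0.0164 ang 0.1 len 39
end x 0.0516 y -0.0032 ang -0.11 len 18
```

View pics/held_r.png

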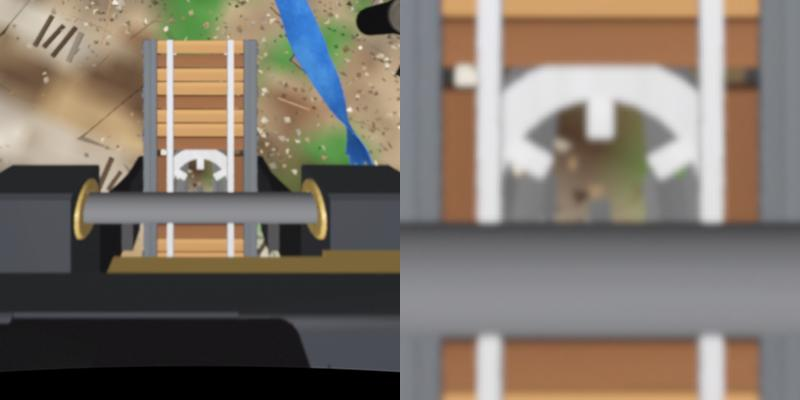

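Emit:
play_rows --motion '[[[-0.0105,0.0366,0,0,0,-7],[-0.021,0.0732,0,0,0,-14],[-0.0315,0.1098,0,0,0,-21],[-0.042,0.1464,0,0,0,-28],[-0.0525,0.183,0,0,0,-35],[-0.063,0.2196,0,0,0,-42],[-0.0735,0.2562,0,0,0,-49],[-0.084,0.2928,0,0,0,-56]]]'

```text
time_s: 6.47
position: [0.4413, -0.0163, 0.1472]
tcp_rot: [[0.322, 0.947, -0.005], [0.947, -0.322, 0.001], [-0.0, -0.005, -1.0]]
force: [1.7, 0.7, -2.4]
opening: 0.65
grasp_force: 30.0
```

```bash
cat > st.py <<'E'
from h import *
s=bot.read_state();T=np.array(s['tcp_rot']);y=np.degrees(np.arctan2(T[1,1],T[0,1]));print(s['time_s'],np.round(s['position'],4),'toTarget',np.round(T.T@(np.array([.4684,-.2306,0.15])-s['position']),4),'yaw',y,'F',np.round(s['force'],1),np.round(s['moment'],2),s['joint_positions'],s['opening'])
E
python3 st.py
```

```text
6.4667 [ 0.4413 -0.0163  0.1472] toTarget [-0.1941  0.0946 -0.0033] yaw -18.78276615621896 F [ 1.7  0.7 -2.4] [-0.05 -0.12 -0.  ] [-1.66826086e+01  2.56223475e+01  1.12810416e+02  7.82645279e-03
  4.18417344e+01  2.09430282e+00] 0.6496728487382719
```

Emit:
play_rows --motion '[[[-0.03,0.01,0,0,0,-7],[-0.06,0.02,0,0,0,-14],[-0.09,0.03,0,0,0,-21],[-0.12,0.04,0,0,0,-28],[-0.15,0.05,0,0,0,-35],[-0.17,0.056,0,0,0,-42],[-0.181,0.0596,0,0,0,-49],[-0.181,0.0596,0,0,0,-50.3]]]'

```text
time_s: 7.13
position: [0.4396, -0.2084, 0.147]
tcp_rot: [[-0.52, 0.854, -0.002], [0.854, 0.52, 0.001], [0.001, -0.001, -1.0]]
force: [0.7, -0.2, -2.1]
opening: 0.654
grasp_force: 30.0
```

Emit:
play_rows --motion '[[[0,0,0,0,0,0],[0,0,0,0,0,0]]]'

```text
time_s: 7.3
position: [0.4388, -0.2049, 0.1473]
tcp_rot: [[-0.517, 0.856, -0.003], [0.856, 0.517, 0.003], [0.004, -0.001, -1.0]]
force: [-0.6, -0.2, -1.8]
opening: 0.647
grasp_force: 30.0
```

```bash
python3 st.py; python3 - <<'E'
from h import *
cap('wrist','wr4.png');s=bot.read_state();print(s['position'],s['moment'],s['force'])
cap('side','sd4.png')
E
```

```text
7.3 [ 0.4388 -0.2049  0.1473] toTarget [-0.0373  0.012  -0.0029] yaw 31.122427696633505 F [-0.6 -0.2 -1.8] [ 0.01 -0.12 -0.03] [-3.82825231e+01  2.80134693e+01  1.06956178e+02  9.10491980e-03
  4.52902199e+01 -6.94111881e+01] 0.6468630720467975
[ 0.43898186 -0.20466483  0.14764237] [-0.06533976 -0.14340125 -0.01678762] [-0.74152734 -0.0613193  -3.55024965]
```

Emit:
play_rows --motion '[[[-0.019,0.006,0,0,0,-4],[-0.0373,0.012,0,0,0,-7.8],[-0.0373,0.012,0,0,0,-7.8],[-0.0373,0.012,0,0,0,-7.8],[-0.0373,0.012,0,0,0,-7.8]]]'

```text
time_s: 7.82
position: [0.4687, -0.23, 0.1485]
tcp_rot: [[-0.629, 0.777, -0.002], [0.777, 0.629, 0.002], [0.003, -0.001, -1.0]]
force: [0.3, -0.2, -1.9]
opening: 0.648
grasp_force: 30.0
```

```bash
python3 st.py; sed -i 's/^from h import \*$/from h import */' held.py; python3 held.py | head -1; python3 st.py
```

```text
7.8167 [ 0.4687 -0.23    0.1485] toTarget [-0.0003 -0.0006 -0.0015] yaw 39.011368395761465 F [ 0.3 -0.2 -1.9] [ 0.06 -0.08  0.01] [-3.84150619e+01  3.00866557e+01  1.01675653e+02  5.96538729e-03
  4.83948351e+01 -7.74303571e+01] 0.647548169422979
7.8667 [ 0.4685 -0.2299  0.1486] [-0.7634 -0.5691 -2.1977] 0.6531361058781961
7.8667 [ 0.4685 -0.2299  0.1486] toTarget [-0.0004 -0.0005 -0.0014] yaw 39.021831489342965 F [-0.8 -0.6 -2.2] [ 0.07 -0.13 -0.01] [-3.84208444e+01  3.00698146e+01  1.01701098e+02  1.67079079e-03
  4.83865594e+01 -7.74437429e+01] 0.6531361058781961
```

View pics/held_r.png

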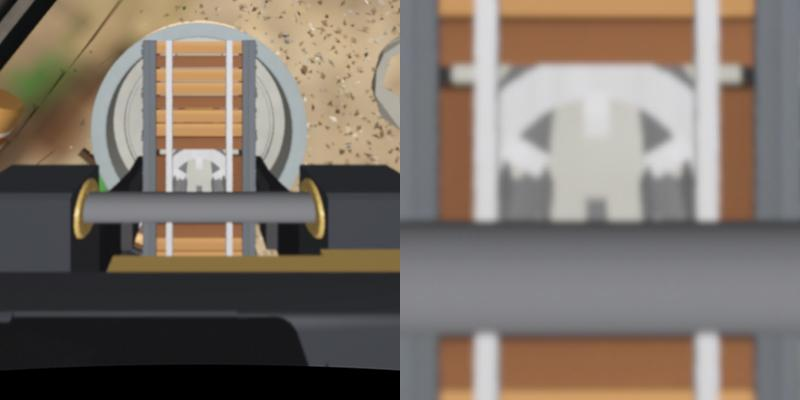

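Emit:
play_rows --motion '[[[-0.0003,-0.0005,0.03,0,0,0],[-0.0003,-0.0005,0.055,0,0,0],[-0.0003,-0.0005,0.07,0,0,0],[-0.0003,-0.0005,0.075,0,0,0],[-0.0003,-0.0005,0.08,0,0,0],[-0.0003,-0.0005,0.083,0,0,0],[-0.0003,-0.0005,0.086,0,0,0],[-0.0003,-0.0005,0.086,0,0,0]]]'

```text
time_s: 8.53
position: [0.4696, -0.232, 0.0634]
tcp_rot: [[-0.63, 0.777, 0.001], [0.777, 0.63, -0.0], [-0.001, 0.0, -1.0]]
force: [0.5, 0.2, -1.6]
opening: 0.654
grasp_force: 30.0
```

```bash
python3 st.py
```

```text
8.5333 [ 0.4696 -0.232   0.0634] toTarget [ 0.0018 -0.0001 -0.0866] yaw 39.02246165621991 F [ 0.5  0.2 -1.6] [ 0.02 -0.15  0.03] [-3.85241159e+01  3.86537275e+01  1.04376300e+02  9.08794996e-04
  3.69279679e+01 -7.75473004e+01] 0.6542257255910775
```

Emit:
play_rows --motion '[[[0,0,0.002,0,0,0],[0,0,0.004,0,0,0],[0,0,0.005,0,0,0],[0,0,0.005,0,0,0]]]'

```text
time_s: 8.87
position: [0.4693, -0.2318, 0.0581]
tcp_rot: [[-0.63, 0.777, -0.0], [0.777, 0.63, 0.0], [0.0, -0.0, -1.0]]
force: [-0.7, 0.0, -2.8]
opening: 0.65
grasp_force: 30.0
```

```bash
python3 st.py
```

```text
8.8667 [ 0.4693 -0.2318  0.0581] toTarget [ 0.0015  0.0001 -0.0919] yaw 39.01737914138164 F [-0.7  0.  -2.8] [ 0.05 -0.05  0.02] [-3.85308164e+01  3.92125096e+01  1.04503178e+02  1.41033606e-03
  3.62963397e+01 -7.75493321e+01] 0.6497911471008408
```

Emit:
play_rows --motion '[[[0.0007,0,0.002,0,0,0],[0.0007,0,0.004,0,0,0],[0.0007,0,0.006,0,0,0],[0.0007,0,0.006,0,0,0]]]'

```text
time_s: 9.2
position: [0.4688, -0.2313, 0.0516]
tcp_rot: [[-0.63, 0.777, -0.0], [0.777, 0.63, 0.0], [0.001, -0.0, -1.0]]
force: [-0.2, -0.8, -1.8]
opening: 0.652
grasp_force: 30.0
```

```bash
python3 st.py
```

```text
9.2 [ 0.4688 -0.2313  0.0516] toTarget [ 0.0008  0.0001 -0.0984] yaw 39.017037270382644 F [-0.2 -0.8 -1.8] [ 0.01 -0.18 -0.04] [-3.85140563e+01  3.98785968e+01  1.04707479e+02  3.30542402e-04
  3.54440224e+01 -7.75313613e+01] 0.6516889350740398
```

Emit:
play_rows --motion '[[[0,0,0.002,0,0,0],[0,0,0.0035,0,0,0],[0,0,0.0035,0,0,0],[0,0,0.0035,0,0,0]]]'

```text
time_s: 9.53
position: [0.4689, -0.2313, 0.0484]
tcp_rot: [[-0.63, 0.777, -0.0], [0.777, 0.63, 0.0], [0.0, -0.0, -1.0]]
force: [-0.5, 0.5, -2.4]
opening: 0.651
grasp_force: 30.0
```

```bash
python3 st.py
```

```text
9.5333 [ 0.4689 -0.2313  0.0484] toTarget [ 0.0009  0.     -0.1016] yaw 39.018862658715626 F [-0.5  0.5 -2.4] [ 0.05 -0.16  0.01] [-3.85142376e+01  4.02220113e+01  1.04760242e+02  3.86626566e-04
  3.50280749e+01 -7.75334167e+01] 0.6507267081734865
```

Meshed. Now swing slowly into line.

Emit:
play_rows --motion '[[[0,0,0,0,0,3],[0,0,0,0,0,6],[0,0,0,0,0,9],[0,0,0,0,0,12],[0,0,0,0,0,15],[0,0,0,0,0,18],[0,0,0,0,0,21],[0,0,0,0,0,23.8]]]'

```text
time_s: 10.2
position: [0.4687, -0.2307, 0.0485]
tcp_rot: [[-0.261, 0.965, -0.001], [0.965, 0.261, 0.001], [0.001, -0.0, -1.0]]
force: [0.5, 0.4, -2.6]
opening: 0.648
grasp_force: 30.0
```

Emit:
play_rows --motion '[[[0,0,0,0,0,0],[0,0,0,0,0,0]]]'

```text
time_s: 10.37
position: [0.4687, -0.2308, 0.0485]
tcp_rot: [[-0.264, 0.965, -0.001], [0.965, 0.264, 0.001], [0.001, -0.0, -1.0]]
force: [0.4, 2.1, -1.6]
opening: 0.653
grasp_force: 30.0
```

```bash
python3 st.py
```

```text
10.3667 [ 0.4687 -0.2308  0.0485] toTarget [ 0.0004 -0.0003 -0.1015] yaw 15.29979893663247 F [ 0.4  2.1 -1.6] [ 0.4  -0.21  0.1 ] [-3.84913254e+01  4.02044339e+01  1.04789142e+02  3.00863858e-02
  3.50626173e+01 -5.38157499e+01] 0.6525944780819898
```

Emit:
play_rows --motion '[[[0,0,0.002,0,0,0],[0,0,0.004,0,0,0],[0,0,0.006,0,0,0],[0,0,0.0065,0,0,0],[0,0,0.0065,0,0,0],[0,0,0.0065,0,0,0]]]'

```text
time_s: 10.87
position: [0.4688, -0.2307, 0.0432]
tcp_rot: [[-0.264, 0.965, -0.0], [0.965, 0.264, 0.001], [0.001, 0.0, -1.0]]
force: [-0.4, 3.3, 9.7]
opening: 0.654
grasp_force: 30.0
```

```bash
python3 st.py
```

```text
10.8667 [ 0.4688 -0.2307  0.0432] toTarget [ 0.0003 -0.0003 -0.1068] yaw 15.27974810557876 F [-0.4  3.3  9.7] [0.69 0.02 0.16] [-3.84831120e+01  4.07716921e+01  1.04898948e+02  3.36447177e-02
  3.43530021e+01 -5.37906406e+01] 0.6535091178452248
```

Emit:
play_rows --motion '[[[0,0,0.001,0,0,0],[0,0,0.001,0,0,0],[0,0,0.001,0,0,0]]]'

```text
time_s: 11.12
position: [0.4688, -0.2308, 0.0425]
tcp_rot: [[-0.264, 0.965, -0.0], [0.965, 0.264, 0.0], [0.0, 0.0, -1.0]]
force: [-0.2, 4.6, 11.1]
opening: 0.651
grasp_force: 30.0
```

```bash
python3 st.py; python3 held.py|grep -E 'long|end x 0.07|end x 0.08'
```

```text
11.1167 [ 0.4688 -0.2308  0.0425] toTarget [ 0.0003 -0.0003 -0.1075] yaw 15.283778813282396 F [-0.2  4.6 11.1] [0.81 0.09 0.11] [-3.84848630e+01  4.08478325e+01  1.04916545e+02  2.96599373e-02
  3.42524717e+01 -5.37931609e+01] 0.6512005716798852
long y -0.0173 x 0.0424 ang 0.05 len 75
long y -0.0143 x 0.0424 ang -0.08 len 75
long y 0.0159 x 0.0424 ang -0.16 len 75
long y 0.0129 x 0.051 ang -0.09 len 36
end x 0.0862 y -0.0033 ang -1.95 len 13
end x 0.0722 y -0.0007 ang -0.17 len 23
end x 0.0872 y 0.0056 ang 4.5 len 11
long y -0.065 x -0.0162 ang 0.25 len 39
end x 0.0798 y -0.0008 ang -0.35 len 26
```

View pics/held.png

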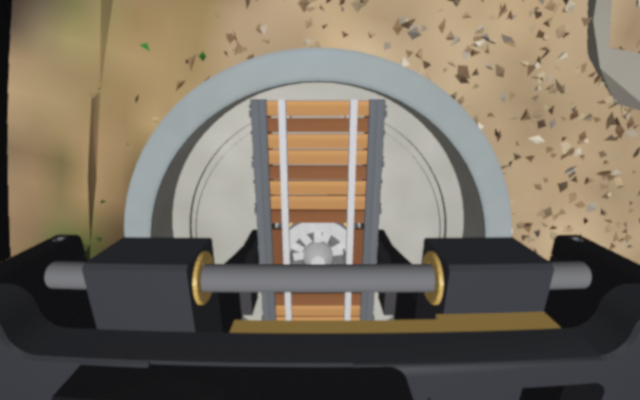

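Emit:
play_rows --motion '[[[0.0004,0,0.0005,0,0,0],[0.0007,0,0.001,0,0,0],[0.0007,0,0.0015,0,0,0],[0.0007,0,0.0015,0,0,0]]]'

```text
time_s: 11.5
position: [0.4688, -0.2307, 0.0424]
tcp_rot: [[-0.264, 0.965, 0.001], [0.965, 0.264, -0.001], [-0.001, 0.001, -1.0]]
force: [-3.9, 4.5, 22.2]
opening: 0.652
grasp_force: 30.0
```

```bash
python3 st.py
```

```text
11.5 [ 0.4688 -0.2307  0.0424] toTarget [ 1.000e-04 -3.000e-04 -1.076e-01] yaw 15.30666091229099 F [-3.9  4.5 22.2] [0.7  0.53 0.17] [-3.84610070e+01  4.08413684e+01  1.04977733e+02 -2.87028335e-02
  3.41098037e+01 -5.37438961e+01] 0.6516054634285057
```

Emit:
play_rows --motion '[[[0,0,0,0,0,0],[0,0,0,0,0,0],[0,0,0,0,0,0],[0,0,0,0,0,0]]]'

```text
time_s: 11.83
position: [0.4688, -0.2307, 0.0424]
tcp_rot: [[-0.264, 0.965, 0.001], [0.965, 0.264, -0.001], [-0.001, 0.001, -1.0]]
force: [-3.5, 3.5, 22.5]
opening: 0.653
grasp_force: 30.0
```

```bash
python3 st.py; python3 - <<'E'
from h import *
print(bot.hand_in())
E
```

```text
11.8333 [ 0.4688 -0.2307  0.0424] toTarget [ 1.000e-04 -3.000e-04 -1.076e-01] yaw 15.306838105013998 F [-3.5  3.5 22.5] [0.69 0.56 0.13] [-3.84614584e+01  4.08428647e+01  1.04980137e+02 -2.85067551e-02
  3.41018375e+01 -5.37446829e+01] 0.6531416903196676
the job is handed in; nothing more can be done
None
```

The job is handed in at 11.8 s; no verdict came back. By my measurements the bridge is meshed on the spindle, within about 0.2° of the approach track, still gripped and pressed onto the collector stop with about 22 N, and I touched none of the other items.

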